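# Turn a circuit board solder side up in the clamshell turnover jig

## Task

Turn the loose circuit board over for soldering with the turnover jig: pick it up from its mat and lay it gently and flat in the open cradle, component side up, with its overhanging connector in the gap in the cradle's end wall, and let it go. Swing the cover fully shut over it, then take hold again by the cradle's long front bow and turn the closed cradle smoothly right over, front edge up and over to the back, until it rests on its stop with the board solder side up. Do not disturb the other things on the bench.

Things in the scene. Friction and masses are not known exactly. Their poses are not given: they have to be found in the camera images.
- board: loose green circuit board on the grey mat, 80 mm (its x) by 130 mm (its y), 2.4 mm thick, about 130 g. Grey connector 50 mm wide, 9.5 mm tall, overhanging the +y end by 8 mm; two small cans and a block up to 16 mm tall at the -y end; heatsink in the middle. Origin: centre of the underside; z out of the component side
- heatsink (a point): centre of the top of the finned aluminium heatsink on the middle of the board, 26.4 mm above the board's underside; 30 mm (x) by 40 mm (y), 24 mm tall, the place to grip the board; nothing taller than 2 mm stands within 23 mm of its sides
- connector (a point): outer face of the board's grey connector, on the board, 73 mm along +y from the board's centre and 7 mm above its underside
- jig: the turnover jig's fixed base, a grey plate 190 (x) by 290 (y) by 10 mm with two aluminium uprights 14 mm thick at y = +-118 mm, 143 mm tall, between which the cradle swivels. Origin: centre of the plate's underside on the bench; x points to the back of the jig, away from the robot, give or take its small yaw
- cradle (a joint): angle of the swivelling cradle about the jig's y axis through pivot: 0 = open side up, resting on its stop (as at the start); grows as the front bow goes up and over to the back; 3.14 (half a turn) = turned right over, on its other stop. Friction of about 0.45 N m holds it at any angle
- pivot (a point): middle of the swivel axis, fixed, 125 mm above the bench over the jig's centre; axes turn with the cradle
- nest (a point): centre of the cradle's ledge on which the board's underside rests, 6 mm under the pivot at the start; x to the back, z out of the open side, +y to the connector end. Pocket 85 (x) by 135 mm (y), so 2.5 mm play all round; walls 5 mm tall, then lead-ins sloping 5 mm outward, up to 12 mm over the ledge. Only the +y wall has a gap (57 mm) for the connector. Laid true, board axes match nest axes
- bow (a point): middle of the cradle's front bow, a round steel bar 10 mm thick along y, straight from y = -83 to +83 mm, 98 mm from the pivot (in front, level with it, at the start), 40 mm clear of the front rail. The shut cover's bar stands above and behind its middle: take the bow 60 to 68 mm to either side of the middle, pinched from above; it turns in the grip
- cover (a joint): opening angle of the cover on the cradle: 0 = fully shut; about 1.8 to 1.95 at the start (stands open, leaning back); friction of about 0.4 N m holds it wherever it is left, even upside down
- cover_hinge (a point): middle of the cover's hinge line, along the cradle's y, at its back edge, 58 mm behind and 8 mm above the pivot at the start. The cover is an open black frame 106 by 190 by 10 mm; when shut, rubber strips beneath it stop 1.6 mm over the board's long margins
- cover_bar (a point): middle of the cover's bar handle, a round steel bar 10 mm thick, 54 mm of it free, along y, 144 mm from the hinge (when shut: 140 mm in front of the hinge and 34 mm above it); 30 mm clear of the cover, to be pinched from above; it turns in the grip
- mat: grey mat 200 by 200 by 3 mm, fixed on the bench, on which the board starts. Origin: centre of its underside
- spool: spool of solder, 58 mm across, 50 mm tall; leave it alone. Origin: centre of its underside
- iron_stand: black soldering iron stand with sponge and iron, base 75 (x) by 165 mm (y), about 155 mm tall, the iron leaning out over the +y end; leave it alone. Origin: centre of its underside
- brush: cleaning brush 150 mm long, lying along its x; leave it alone. Origin: centre of its underside

How it is judged (in metres and radians):
On the way, in this order (a step that is already met when the one before it is completed fails the run):
1. the board is laid flat in the open cradle, component side up, connector in its gap, and let go (x of board in the frame of nest between -0.006 and 0.006 m and y of board in the frame of nest between -0.006 and 0.006 m and z of board in the frame of nest between -0.003 and 0.0025 m and y of connector in the frame of nest above 0.05 m and angle between board's own z axis and vertical below 0.1 rad and value of joint cradle below 0.12 rad and contact force between the fingers and board below 0.1 N), for 0.2 s.
2. the cover is fully shut over the board while the cradle still stands open side up (value of joint cover below 0.06 rad and value of joint cradle below 0.12 rad and z of board in the frame of nest between -0.003 and 0.004 m and angle between board's own z axis and vertical below 0.1 rad), for 0.2 s.
At the end, for the whole second after the job is handed in: The cradle is turned right over onto its stop (above 3.06 rad), the cover fully shut (under 0.06 rad), and the board lies still between them, solder side up (within 0.08 rad of upside down), within 6 mm of the nest's centre and up to 5 mm off its ledge, connector in its gap (value of joint cradle above 3.06 rad and value of joint cover below 0.06 rad and angle between board's own z axis and vertical above 3.06 rad and x of board in the frame of nest between -0.006 and 0.006 m and y of board in the frame of nest between -0.006 and 0.006 m and z of board in the frame of nest between -0.003 and 0.005 m and y of connector in the frame of nest above 0.05 m and linear speed of board below 0.02 m/s and angular speed of board below 0.1 rad/s and velocity of joint cradle below 0.05 rad/s); the robot touches nothing.
It fails at once if the cradle is flung over (faster than 3 rad/s) (velocity of joint cradle above 3 rad/s).
It fails at once if the board is dropped: let go, it falls faster than 0.5 m/s (from over 12 mm or so) (linear speed of board above 0.5 m/s and contact force between the fingers and board below 0.1 N).
It fails at once if the board is forced into the cradle (over 40 N) (contact force between board and cradle above 40 N).
It fails at once if the spool, the iron stand or the brush is disturbed (moved over 20 mm) (distance of any of spool, iron_stand, brush from where it was at the start of the episode above 0.02 m).
It also fails if it takes over 64 s, if anything falls off the work surface, if the arm or the gripper's body presses on something with over 40 N, if the wrist force passes 120 N, or if a joint passes its speed limit or range.

## Robot

A 6-joint arm with a two-finger parallel gripper is mounted at the origin on the work surface. World frame = base frame: x ahead of the robot, y to its left, z up, the work surface at z = 0. Lengths are in mm, angles in degrees, forces in N, time in s.
With the tool pointing down it reaches from about 375 to 900 mm from the base axis. Payload 3.1 kg.
Tool frame: the origin (TCP) lies at the very end of the fingers, on their centre line; the grasp point (between the pads) lies 19 mm behind it; z points along the fingers, y is the line along which they close (so a half turn about z gives the same grasp; the last joint's range is limited). The gripper opens to 87 mm and grips with 3 to 60 N. Pads are 19 mm wide; open, the fingers measure 117 mm over their backs; the gripper's body (75 mm by 190 mm) begins 51 mm behind the grasp point.
Start: joints at [56.179, 30.224, 82.088, -0, 67.689, -10.227], TCP at [250.12, 572.745, 222.548] pointing down, gripper open.
Joint ranges: [-176.69, 176.69], [-43.24, 126.21], [12.49, 139.97], [-82, 262], [0, 151.66], [-163.58, 163.58]. Speed limits (degrees/s): [159.86, 159.86, 180, 180, 180, 180].

## Interface

Orientations are given as [roll, pitch, yaw] about the fixed x, y, z axes, in that order (R = Rz(yaw) Ry(pitch) Rx(roll)).
In Python, from plant import manip gives the robot as it stands.
- The arm moves only by the shell command python3 -m crank 'ROWS' [FORCE]. ROWS is a JSON object of lists of equal length, an entry for each row: "jaw": the opening, from 0 (shut) to 1 (fully open); "translation": the shift along the world's x, y, z in cm, a list of three; "spin": the turn about the world's z in degrees. In form: {"jaw": [jaw, ...], "translation": [[tx, ty, tz], ...], "spin": [spin, ...]}. A call has 1 to 5 rows; each row shifts and turns the commanded pose from where the row before left it; what a row does not reach is not made up. A row lasts 1/10 s, in which the tool goes at most 50 mm and 8.59 degrees, less where a joint would pass 70% of its speed; a pose out of reach is approached as far as the arm can. A call is refused whole if a number of a shift passes 5 or a number of a turn 8.59, either way. A call with a gripper value outside its range is refused whole. The fingers move at their own pace and stop on an object; FORCE is the grip in N (left out, the last holds). Time passes only in rows, so rows that do not move let the fingers close. It gives the time, the measured TCP pose, the force, the opening and the grip force at its end, in the units of the state.
- manip.get_obs(): the state, without advancing time (a new reading comes with each control period).
- manip.get_image(name): name is "scene" or "top" or "wrist"; returns the picture (400x640x3 uint8, red, green, blue); there is no depth.
- manip.camera_params(name): a dict with "fx", "fy", "cx", "cy" (pixels), "position" and "attitude" of the camera in the world; the wrist camera has in their place "mount" (4x4, takes a point from camera to tool coordinates, whose origin is the TCP and whose axes are the flange's). Camera axes: x right, y down, z forward; pixel columns grow to the right and rows downward; lengths in mm; the calibration is good to about 2 mm. A picture is of the moment at which its call begins: read the wrist's pose just before it. camera_params takes no time and is no camera call.
- manip.sign_off(): hands the job in; it is judged then, once.
The state is a dict: "time": time; "joint_pos": joint angles; "qd": joint speeds; "joint_efforts": joint torques, N m; "tool_pos": TCP position; "tool_rot": TCP orientation; "wrist_force": force on the tool from outside, world axes, zero at the start; "torque": the same for the moment, N m; "gripper_width": finger opening in mm; "grip_force": force on a finger pad.
Only numpy, scipy, OpenCV 4.12 (cv2) and the standard library are available. Lean on these libraries where they do the work, as an engineer would, in place of code of your own. Each camera call takes 0.05 s, during which the arm holds its last target. There are 200 camera calls.

## Working session

There is one attempt and no reset: what is moved stays moved. The work goes in short steps, Python scripts to look and compute and a shell command to move; the robot and the scene stay as the last step left them, time stands still between calls to the robot, and variables do not carry over. Pictures are saved under pics/ and viewed, at most 10 in all, crops included, and the job is handed in when it is done.

```bash
ls; mkdir -p pics; cat > h.py <<'E'
import numpy as np, cv2, os
from plant import manip
from scipy.spatial.transform import Rotation as R
def rot(a): 
    a=np.array(a,float); return a if a.shape==(3,3) else R.from_euler('xyz',a,degrees=True).as_matrix()
def cam(n,obs=None):
    p=manip.camera_params(n); K=np.array([[p['fx'],0,p['cx']],[0,p['fy'],p['cy']],[0,0,1.]])
    if 'mount' in p:
        o=obs or manip.get_obs(); M=np.array(p['mount']); T=np.eye(4);T[:3,:3]=rot(o['tool_rot']);T[:3,3]=o['tool_pos']
        T=T@M; return K,T[:3,:3],T[:3,3]
    return K,rot(p['attitude']),np.array(p['position'],float)
def ray(c,u,v):
    K,Rm,t=c; d=Rm@np.linalg.solve(K,[u,v,1.]); return t,d
def onz(c,u,v,z):
    t,d=ray(c,u,v); return t+d*(z-t[2])/d[2]
def proj(c,P):
    K,Rm,t=c; q=K@(Rm.T@(np.array(P,float)-t)); return q[:2]/q[2]
def snap(n,f):
    o=manip.get_obs(); c=cam(n,o); im=manip.get_image(n); cv2.imwrite('pics/'+f,im[:,:,::-1]); return im,c
E
python3 - <<'E'
from h import *
print(manip.get_obs())
for n in('scene','top','wrist'): print(n,manip.camera_params(n))
snap('top','top0.png');snap('scene','scene0.png')
E
```

```text
pics
{'time': 0.0, 'joint_pos': array([ 5.61755694e+01,  3.02782458e+01,  8.21574724e+01, -1.12012719e-03,
        6.76891807e+01, -1.02254217e+01]), 'qd': array([ 0.04613983, -0.0136506 ,  0.09135751, -0.04555004,  0.03390756,
       -0.03056179]), 'joint_efforts': array([ 1.99572187e-04, -4.40040386e+01, -1.76594871e+01,  6.33476302e-02,
        5.82048751e-02, -1.75058817e-04]), 'tool_pos': array([249.74683683, 572.12075972, 221.57333587]), 'tool_rot': array([-1.79876901e+02, -2.11533133e-02,  1.56401395e+02]), 'wrist_force': array([ 0.82520371, -0.2921481 ,  0.84485613]), 'torque': array([ 0.01975858,  0.06466838, -0.05851224]), 'grip_force': 0.0, 'gripper_width': 86.89483239605751}
scene {'fx': 449.0271137303913, 'fy': 449.0271137303913, 'cx': 319.40129831749675, 'cy': 207.96037511520848, 'position': array([1130.16863478,   13.24345819,  925.27784461]), 'attitude': array([-143.98165381,   -0.57955646,   88.18269088])}
top {'fx': 471.4874125750742, 'fy': 471.4874125750742, 'cx': 322.15335495617245, 'cy': 203.22776698278508, 'position': array([ 363.87444162,   42.56162878, 1178.57545152]), 'attitude': array([-1.69294232e+02,  5.36229958e-03, -9.09576700e+01])}
wrist {'fx': 321.38621092435744, 'fy': 321.38621092435744, 'cx': 316.5841751064064, 'cy': 198.28981329990066, 'mount': array([[-1.33704170e-03, -9.69503768e-01, -2.45072759e-01,
         6.61344400e+01],
       [ 9.99999106e-01, -1.30376486e-03, -2.98015830e-04,
         2.21724244e-01],
       [-3.05897817e-05, -2.45072938e-01,  9.69504644e-01,
        -1.62617014e+02],
       [ 0.00000000e+00,  0.00000000e+00,  0.00000000e+00,
         1.00000000e+00]])}
```

View pics/top0.png

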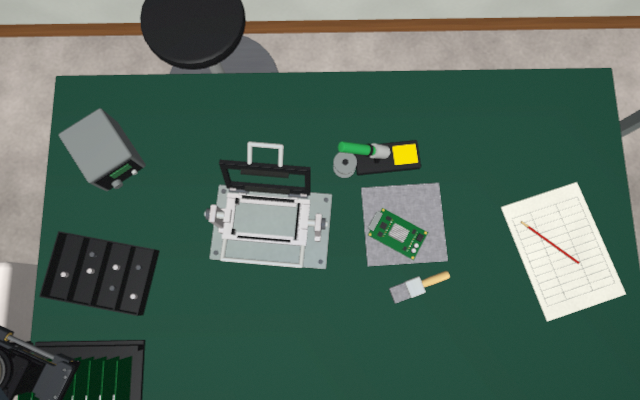

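View pics/scene0.png

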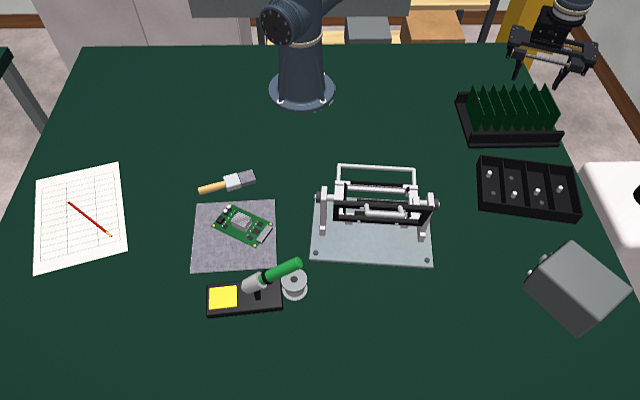

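The top view shows the board at about (398,234) with its connector to the upper left (375,220). The jig is at (270,228) with the bow at row 264, and the cover stands open towards the top with its bar at (265,146). The brush, stand and spool are all clear of the board.

```bash
python3 - <<'E'
from h import *
im=cv2.imread('pics/top0.png'); c=cam('top')
hsv=cv2.cvtColor(im,cv2.COLOR_BGR2HSV)
m=cv2.inRange(hsv,(45,120,85),(85,255,255)); m[:, :355]=0; m[:,440:]=0; m[:190]=0
m=cv2.morphologyEx(m,cv2.MORPH_CLOSE,np.ones((9,9)))
k=max(cv2.findContours(m,0,2)[0],key=cv2.contourArea)
P=np.array([onz(c,*p[0],5.4)[:2] for p in k],np.float32)
r=cv2.minAreaRect(P);print('board',r)
print('conn',onz(c,374,220,9))
# plate
g=cv2.cvtColor(im,cv2.COLOR_BGR2GRAY)
for q in [(219,187),(332,188),(328,268),(210,261)]: print('plate',onz(c,*q,10))
for q in [(222,262),(303,266)]: print('bow',onz(c,*q,125))
for q in [(249,144),(283,145)]: print('bar',onz(c,*q,250))
E
```

```text
board ((506.2760009765625, -148.01255798339844), (127.3791275024414, 77.0361557006836), 60.04820251464844)
conn [539.98749752 -90.30468353   9.        ]
plate [631.07962814 300.14379264  10.        ]
plate [623.67915753  13.33497901  10.        ]
plate [422.48832463  27.31502873  10.        ]
plate [444.46727692 317.85824734  10.        ]
bow [433.87897379 264.04646846 125.        ]
bow [422.04745736  84.18230525 125.        ]
bar [665.65687306 187.81882035 250.        ]
bar [662.34833072 118.02412168 250.        ]
```

```bash
python3 - <<'E'
import cv2,numpy as np
a=cv2.imread('pics/top0.png')[135:280,195:345]
b=cv2.imread('pics/scene0.png')[150:280,295:445]
cv2.imwrite('pics/c.png',np.vstack([cv2.resize(a[:145],(600,580))[:0],np.hstack([cv2.resize(a,(400,387)),cv2.resize(b,(400,387))])]))
E
```

```text
Traceback (most recent call last):
ValueError: all the input array dimensions except for the concatenation axis must match exactly, but along dimension 1, the array at index 0 has size 600 and the array at index 1 has size 800
```

```bash
python3 -m crank '{"jaw":[1,1,1,1,1],"translation":[[2,-4,0.3],[2,-4,0.3],[2,-4,0.3],[2,-4,0.3],[2,-4,0.3]],"spin":[0,0,0,0,0]}' 20 && python3 -m crank '{"jaw":[1,1,1,1,1],"translation":[[2,-4,0.3],[2,-4,0.3],[2,-4,0.3],[2,-4,0.3],[2,-4,0.3]],"spin":[2,2,2,2,2]}' && python3 -m crank '{"jaw":[1,1,1],"translation":[[0,0,0],[0,0,0],[0,0,0]],"spin":[5,5,0]}'; python3 -c "
from h import *
im,c=snap('wrist','w1.png'); print(c[2])"
```

```text
time: 0.6
tool_pos: [350.3, 371.1, 237.4]
tool_rot: [-180.0, -0.0, 156.4]
wrist_force: [0.7, -0.0, -0.0]
gripper_width: 86.9
grip_force: 0.0
time: 1.1
tool_pos: [450.4, 171.0, 252.5]
tool_rot: [-180.0, -0.0, 166.5]
wrist_force: [0.6, 0.7, 0.0]
gripper_width: 87.4
grip_force: 0.0
time: 1.4
tool_pos: [450.0, 172.1, 252.2]
tool_rot: [-180.0, -0.0, 176.3]
wrist_force: [-0.3, -0.5, -1.1]
gripper_width: 87.4
grip_force: 0.0
[384.23932516 176.47761458 414.91269332]
```

View pics/w1.png

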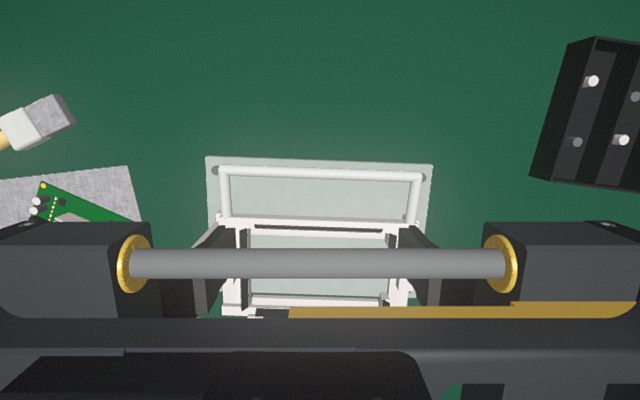

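The wrist view shows the bow at row about 173, from column 222 to 420. The gripper hides everything below row 220, so I'll look again from 100 mm further back.

```bash
python3 -m crank '{"jaw":[1,1,1,1,1],"translation":[[3.5,0,2],[3.5,0,2],[3,0,2],[0,0,0],[0,0,0]],"spin":[0,0,0,0,0]}'; python3 -c "
from h import *
im,c=snap('wrist','w2.png'); print(c[2])
cv2.imwrite('pics/w2c.png',cv2.resize(im[40:240,150:490,::-1],(800,471),interpolation=cv2.INTER_CUBIC))"
```

```text
time: 1.95
tool_pos: [549.8, 173.1, 312.2]
tool_rot: [-180.0, -0.1, 176.4]
wrist_force: [-0.5, -0.0, -0.3]
gripper_width: 86.8
grip_force: 0.0
[484.02526995 177.41509509 474.85336567]
```

View pics/w2c.png

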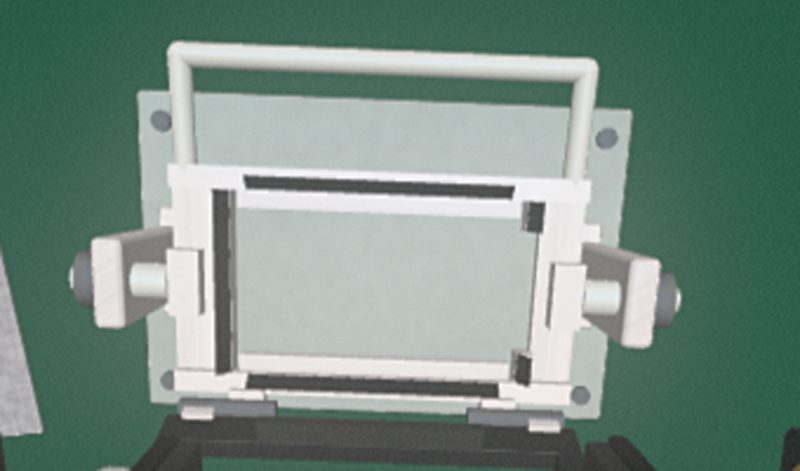

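The close view shows the bow, the axle stubs and the uprights, with the gap (dark ends) on the right, at the +y side. I'll cast rays through these points and hold the results against the given sizes.

```bash
python3 - <<'E'
from h import *
c=cam('wrist'); s=2.353
f=lambda x,y,z: onz(c,150+x/s,40+y/s,z)
def pair(n,a,b,z):
    A,B=f(*a,z),f(*b,z); d=B-A; print(n,A.round(1),B.round(1),'len',np.linalg.norm(d).round(1),'mid',((A+B)/2).round(1),'yaw',np.degrees(np.arctan2(-d[0],d[1])).round(2))
pair('bow',(180,52),(590,68),125)
pair('axle',(148,280),(601,297),125)
pair('upr outer front',(93,238),(657,259),143)
pair('upr outer back',(95,327),(655,347),143)
pair('front rail',(168,165),(590,181),131)
pair('back rail',(175,389),(570,403),131)
pair('plate front',(138,91),(631,110),10)
pair('plate back',(151,403),(600,418),10)
pair('hinge',(179,410),(563,425),133)
E
```

```text
bow [422.4  89.7 125. ] [440.2 265.8 125. ] len 177.1 mid [431.3 177.7 125. ] yaw -5.77
axle [519.   61.9 125. ] [540.3 270.8 125. ] len 210.0 mid [529.7 166.4 125. ] yaw -5.83
upr outer front [497.6  46.7 143. ] [522.3 290.3 143. ] len 244.8 mid [509.9 168.5 143. ] yaw -5.79
upr outer back [536.4  41.4 143. ] [561.5 290.2 143. ] len 250.1 mid [549.  165.8 143. ] yaw -5.76
front rail [468.9  79.8 131. ] [487.6 264.3 131. ] len 185.4 mid [478.3 172.  131. ] yaw -5.78
back rail [570.1  69.3 131. ] [588.9 254.7 131. ] len 186.4 mid [579.5 162.  131. ] yaw -5.78
plate front [421.7  33.7  10. ] [450.5 318.7  10. ] len 286.5 mid [436.1 176.2  10. ] yaw -5.77
plate back [609.   14.7  10. ] [637.5 301.2  10. ] len 287.9 mid [623.2 157.9  10. ] yaw -5.67
hinge [579.9  70.5 133. ] [598.9 250.9 133. ] len 181.5 mid [589.4 160.7 133. ] yaw -6.01
```

```bash
python3 -m crank '{"jaw":[1,1,1,1,1],"translation":[[0,-4.3,-0.5],[0,-4.3,-1],[0,-4.3,-1.5],[0,-4.3,-1.5],[0,-4.3,-1.5]],"spin":[-3,-3,-3,-3,-3]}' && python3 -m crank '{"jaw":[1,1,1,1,1],"translation":[[0,-4.3,-1.5],[0,-4.3,-1.5],[0,-4.3,-1.5],[0,0,0],[0,0,0]],"spin":[-4,-4,-3.4,0,0]}'; python3 -c "
from h import *
im,c=snap('wrist','w3.png'); print(c[2])
cv2.imwrite('pics/w3c.png',cv2.resize(im[0:240,150:490,::-1],(800,565),interpolation=cv2.INTER_CUBIC))"
```

```text
time: 2.5
tool_pos: [547.8, -42.6, 251.2]
tool_rot: [-180.0, -0.2, 161.3]
wrist_force: [0.1, -0.2, -0.3]
gripper_width: 86.9
grip_force: 0.0
time: 3.0
tool_pos: [548.2, -170.7, 206.3]
tool_rot: [180.0, -0.2, 149.9]
wrist_force: [0.2, -0.5, -0.5]
gripper_width: 86.8
grip_force: 0.0
[ 491.66961026 -137.73984265  369.15805825]
```

View pics/w3c.png

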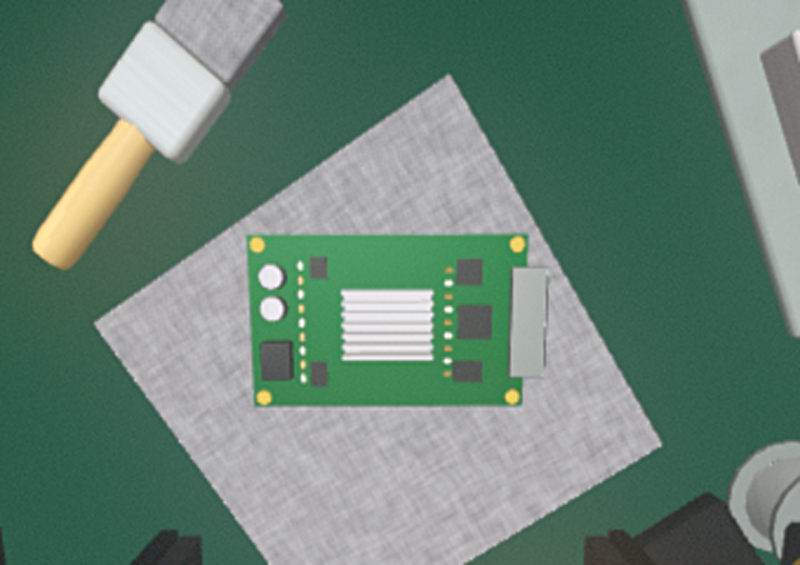

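The board is nearly square in the view, from (247,235) to (525,405) in the crop, with the connector at the right. The heatsink top spans (341,290) to (434,360).

```bash
python3 - <<'E'
from h import *
im=cv2.imread('pics/w3.png'); c=cam('wrist')
hsv=cv2.cvtColor(im,cv2.COLOR_BGR2HSV)
m=cv2.inRange(hsv,(45,110,95),(80,255,255)); m[:90]=0;m[185:]=0;m[:,:240]=0;m[:,400:]=0
m=cv2.morphologyEx(m,cv2.MORPH_CLOSE,np.ones((15,15)))
k=max(cv2.findContours(m,0,2)[0],key=cv2.contourArea)
P=np.array([onz(c,*p[0],5.4)[:2] for p in k],np.float32); print(cv2.minAreaRect(P))
f=lambda x,y,z: onz(c,150+x/2.353,y/2.354,z)
q=[f(*p,5.4) for p in [(247,235),(528,235),(521,405),(254,406)]]
print('corners mid',np.mean(q,0).round(1),[np.linalg.norm(q[i]-q[i-1]).round(1) for i in range(4)])
d=q[1]-q[0]+q[2]-q[3];print('y ang',np.degrees(np.arctan2(d[1],d[0])))
h=[f(*p,29.4) for p in [(341,290),(434,290),(434,360),(341,360)]]
print('hs',np.mean(h,0).round(1),[np.linalg.norm(h[i]-h[i-1]).round(1) for i in range(4)])
d=h[1]-h[0]+h[2]-h[3];print('y ang',np.degrees(np.arctan2(d[1],d[0])))
o=manip.get_obs();print(o['tool_pos'],o['tool_rot'])
E
```

```text
((511.1351013183594, -133.7194061279297), (158.36952209472656, 88.06653594970703), 60.23604965209961)
corners mid [ 508.7 -148.9    5.4] [np.float64(79.7), np.float64(129.6), np.float64(79.2), np.float64(129.9)]
y ang 60.02207271273588
hs [ 508.7 -148.7   29.4] [np.float64(30.5), np.float64(40.8), np.float64(30.5), np.float64(41.7)]
y ang 59.913454011344285
[ 548.729782   -169.95848812  206.87313742] [ 1.79972430e+02 -1.75066283e-01  1.49992048e+02]
```

```bash
python3 -m crank '{"jaw":[0.62,0.62,0.62,0.62,0.62],"translation":[[-1,0.53,-3.7],[-1,0.53,-3.7],[-1,0.53,-3.7],[-1,0.53,-3.7],[0,0,0]],"spin":[0,0,0,0,0]}' 25 && python3 -m crank '{"jaw":[0.62,0.62,0.62],"translation":[[0,0,0],[0,0,0],[0,0,0]],"spin":[0,0,0]}'; python3 -c "
from h import *
o=manip.get_obs();print(o['tool_pos'],o['tool_rot'])"
```

```text
time: 3.55
tool_pos: [505.0, -145.3, 56.3]
tool_rot: [-180.0, -0.7, 150.2]
wrist_force: [-0.6, -0.1, 0.2]
gripper_width: 57.6
grip_force: 0.0
time: 3.85
tool_pos: [512.3, -150.8, 61.7]
tool_rot: [180.0, 0.3, 150.0]
wrist_force: [-0.4, -0.6, 0.1]
gripper_width: 53.8
grip_force: 0.0
[ 512.27183215 -150.81187805   61.73926598] [179.99069682   0.30365048 150.03983912]
```

```bash
python3 -m crank '{"jaw":[0.62,0.62,0.62,0.62,0.62],"translation":[[0,0,0],[0,0,0],[0,0,0],[0,0,0],[0,0,0]],"spin":[0,0,0,0,0]}';python3 -m crank '{"jaw":[0.62,0.62,0.62,0.62,0.62],"translation":[[0,0,0],[0,0,0],[0,0,0],[0,0,0],[0,0,0]],"spin":[0,0,0,0,0]}'; 
```

```text
time: 4.35
tool_pos: [510.1, -150.1, 59.5]
tool_rot: [180.0, -0.0, 150.0]
wrist_force: [-0.9, -0.3, 0.0]
gripper_width: 54.1
grip_force: 0.0
time: 4.85
tool_pos: [510.1, -150.1, 59.5]
tool_rot: [-180.0, -0.0, 150.0]
wrist_force: [0.3, 0.3, 0.3]
gripper_width: 53.8
grip_force: 0.0
```

```bash
python3 -m crank '{"jaw":[0.62,0.62,0.62,0.62,0.62],"translation":[[-0.14,0.13,-1],[0,0,-1.2],[0,0,-1.2],[0,0,-1],[0,0,-0.65]],"spin":[0,0,0,0,0]}';python3 -m crank '{"jaw":[0.62,0.62,0.62,0.4,0.4],"translation":[[0,0,0],[0,0,0],[0,0,0],[0,0,0],[0,0,0]],"spin":[0,0,0,0,0]}' 25; python3 -m crank '{"jaw":[0.3,0.3,0.3,0.3],"translation":[[0,0,0],[0,0,0],[0,0,0],[0,0,0]],"spin":[0,0,0,0]}' 25
```

```text
time: 5.35
tool_pos: [508.1, -148.4, 7.4]
tool_rot: [-180.0, -0.1, 150.0]
wrist_force: [-0.7, 0.1, 0.0]
gripper_width: 54.0
grip_force: 0.0
time: 5.85
tool_pos: [509.0, -148.9, 9.5]
tool_rot: [-180.0, 0.1, 150.0]
wrist_force: [0.4, -0.8, 0.5]
gripper_width: 45.1
grip_force: 0.0
time: 6.25
tool_pos: [508.9, -149.0, 9.4]
tool_rot: [-180.0, 0.0, 150.0]
wrist_force: [-2.0, -0.7, 4.5]
gripper_width: 40.3
grip_force: 25.0
```

```bash
python3 -m crank '{"jaw":[0.2,0.2,0.2,0.2,0.2],"translation":[[0,0,0.3],[0,0,1],[0,0,2],[0,0,2.5],[0,0,2.5]],"spin":[0,0,0,0,0]}' 40;python3 -m crank '{"jaw":[0.2,0.2,0.2,0.2,0.2],"translation":[[0.2,1,2.5],[0.2,2,2.5],[0.2,2.5,2.5],[0.2,2.5,2.5],[0.2,2.5,2]],"spin":[2,2,2,2,2]}'; python3 -m crank '{"jaw":[0.2,0.2,0.2,0.2,0.2],"translation":[[0.2,2.5,1],[0.2,2.5,0],[0.2,2.5,0],[0.2,2.5,0],[0.2,2.5,0]],"spin":[2,2,2,2,2]}'; python3 -m crank '{"jaw":[0.2,0.2,0.2,0.2,0.2],"translation":[[0.06,2.5,0],[0,2.5,0],[0,2,0],[0,1,0],[0,0.6,0]],"spin":[2,2.2,0,0,0]}'; python3 -m crank '{"jaw":[0.2,0.2,0.2,0.2,0.2],"translation":[[0,0,0],[0,0,0],[0,0,0],[0,0,0],[0,0,0]],"spin":[0,0,0,0,0]}'
```

```text
time: 6.75
tool_pos: [508.2, -148.3, 92.9]
tool_rot: [180.0, -0.1, 150.0]
wrist_force: [-0.0, -0.4, -2.1]
gripper_width: 39.8
grip_force: 40.0
time: 7.25
tool_pos: [518.5, -42.6, 213.8]
tool_rot: [180.0, 0.0, 160.1]
wrist_force: [1.0, -0.2, -1.8]
gripper_width: 39.7
grip_force: 40.0
time: 7.75
tool_pos: [528.0, 82.5, 222.3]
tool_rot: [180.0, -0.0, 170.1]
wrist_force: [0.3, 0.0, -1.5]
gripper_width: 39.7
grip_force: 40.0
time: 8.25
tool_pos: [528.8, 168.0, 222.1]
tool_rot: [-180.0, -0.0, 174.3]
wrist_force: [0.2, -1.1, -0.5]
gripper_width: 39.9
grip_force: 40.0
time: 8.75
tool_pos: [529.4, 166.7, 222.0]
tool_rot: [-180.0, -0.0, 174.2]
wrist_force: [-0.6, 0.3, -1.6]
gripper_width: 39.9
grip_force: 40.0
```

```bash
python3 -c "
from h import *
im,c=snap('wrist','w4.png')
im2,c2=snap('top','top1.png')
cv2.imwrite('pics/v4.png',np.vstack([cv2.resize(im[80:400,60:580,::-1],(650,400)),cv2.resize(im2[130:280,190:450,::-1],(650,200))[:200]]))"
```

```text
(no output)
```

View pics/v4.png

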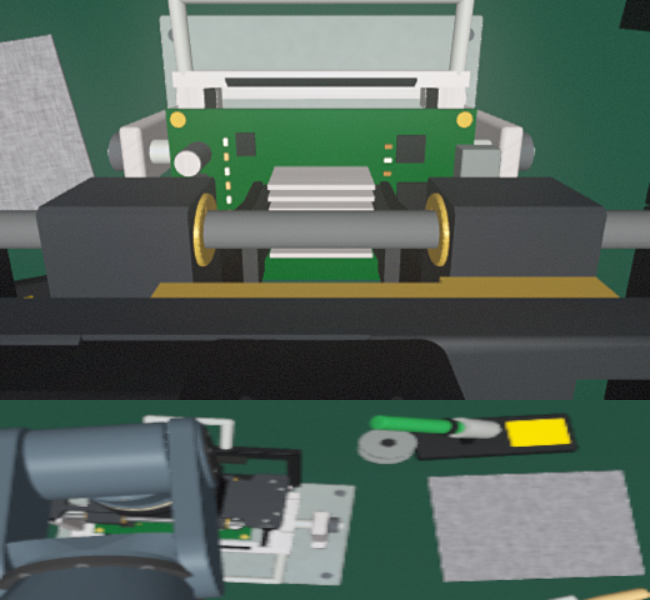

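The board sits square in the grip, its front edge running from (168,108) to (474,110) in the crop. The connector is on the +y (gap) side.

```bash
python3 - <<'E'
from h import *
o=manip.get_obs();c=cam('wrist'); print(o['tool_pos'],o['tool_rot'])
f=lambda x,y,z: onz(c,60+x/1.25,80+y/1.25,z)
t=np.radians(-5.8);X=np.array([np.cos(t),np.sin(t)]);Y=np.array([-X[1],X[0]]);P=np.array([529.5,167])
def pr(n,a,b,z):
    A,B=f(*a,z),f(*b,z);d=B-A
    print(n,'nestframe',[(float(((A+B)/2-[*P,0])[:2]@X).__round__(1)),float(((A+B)/2-[*P,0])[:2]@Y).__round__(1)],'len',np.linalg.norm(d).round(1),'yaw',np.degrees(np.arctan2(-d[0],d[1])).round(2))
pr('board front',(168,108),(474,110),218)
pr('gold',(178,120),(464,120),218)
pr('front rail',(174,72),(478,73),131)
pr('upr inner/outer',(120,127),(521,127),143)
E
```

```text
[529.39776716 166.92256517 222.05536839] [-1.79999162e+02  7.72905272e-04  1.74174526e+02]
board front nestframe [-40.8, 0.1] len 127.8 yaw -6.28
gold nestframe [-36.1, 0.1] len 120.3 yaw -5.9
front rail nestframe [-50.4, 3.3] len 189.0 yaw -6.09
upr inner/outer nestframe [-18.3, -0.2] len 245.6 yaw -5.9
```

```bash
python3 -m crank '{"jaw":[0.2,0.2,0.2,0.2,0.2],"translation":[[0.02,0,-1],[0,0,-2],[0,0,-2],[0,0,-1.7],[0,0,-1]],"spin":[0,0,0,0,0]}';python3 -m crank '{"jaw":[0.2,0.2,0.2,0.2,0.2],"translation":[[0,0,-0.5],[0,0,-0.3],[0,0,0],[0,0,0],[0,0,0]],"spin":[0,0,0,0,0]}'; python3 -m crank '{"jaw":[0.2,0.2,0.2,0.2,0.2],"translation":[[0,0,-0.2],[0,0,-0.2],[0,0,-0.2],[0,0,0],[0,0,0]],"spin":[0,0,0,0,0]}'
```

```text
time: 9.35
tool_pos: [528.4, 167.1, 143.0]
tool_rot: [-180.0, -0.2, 174.2]
wrist_force: [-0.7, -0.5, -1.6]
gripper_width: 39.4
grip_force: 40.0
time: 9.85
tool_pos: [530.0, 167.3, 137.7]
tool_rot: [180.0, 0.1, 174.2]
wrist_force: [-0.2, 0.7, -1.9]
gripper_width: 39.6
grip_force: 40.0
time: 10.35
tool_pos: [529.4, 167.2, 130.9]
tool_rot: [-180.0, -0.0, 174.2]
wrist_force: [0.7, -0.5, -1.7]
gripper_width: 39.8
grip_force: 40.0
```

```bash
python3 -m crank '{"jaw":[0.2,0.2,0.2,0.2],"translation":[[0,0,-0.2],[0,0,-0.1],[0,0,0],[0,0,0]],"spin":[0,0,0,0]}'; python3 -m crank '{"jaw":[0.2,0.2,0.2,0.2],"translation":[[0,0,-0.1],[0,0,-0.1],[0,0,0],[0,0,0]],"spin":[0,0,0,0]}'
```

```text
time: 10.75
tool_pos: [529.5, 167.2, 128.0]
tool_rot: [-180.0, -0.0, 174.2]
wrist_force: [0.4, 0.3, -1.8]
gripper_width: 40.0
grip_force: 40.0
time: 11.15
tool_pos: [529.5, 167.2, 126.0]
tool_rot: [-180.0, -0.0, 174.2]
wrist_force: [-0.7, 0.6, -2.4]
gripper_width: 39.7
grip_force: 40.0
```

```bash
python3 -m crank '{"jaw":[0.2,0.2,0.2],"translation":[[0,0,-0.08],[0,0,0],[0,0,0]],"spin":[0,0,0]}'; python3 -m crank '{"jaw":[0.2,0.2,0.2],"translation":[[0,0,-0.05],[0,0,0],[0,0,0]],"spin":[0,0,0]}'
```

```text
time: 11.45
tool_pos: [529.6, 167.3, 125.4]
tool_rot: [180.0, 0.0, 174.2]
wrist_force: [0.2, 0.9, 0.7]
gripper_width: 39.5
grip_force: 40.0
time: 11.75
tool_pos: [529.6, 167.3, 125.4]
tool_rot: [180.0, 0.0, 174.2]
wrist_force: [-1.7, -0.7, 5.9]
gripper_width: 39.7
grip_force: 40.0
```

Contact came at the expected height, so I release part-way and lift.

```bash
python3 -m crank '{"jaw":[0.58,0.58,0.58,0.58,0.58],"translation":[[0,0,0],[0,0,0],[0,0,0],[0,0,0],[0,0,0]],"spin":[0,0,0,0,0]}'; python3 -m crank '{"jaw":[0.58,0.58,0.58,0.58,0.58],"translation":[[0,0,0.3],[0,0,1.5],[0,0,2],[0,0,3],[0,0,3]],"spin":[0,0,0,0,0]}'; python3 -m crank '{"jaw":[0.58,0.58,0.58,0.58],"translation":[[0,0,3],[0,0,4],[0,0,2],[0,0,0]],"spin":[0,0,0,0]}'; python3 - <<'E'
from h import *
im,c=snap('wrist','w5.png');print(c[2],manip.get_obs()['tool_pos'])
im2,c2=snap('scene','s5.png');print(proj(c2,[529,167,125]))
cv2.imwrite('pics/v5.png',np.vstack([cv2.resize(im[60:260,120:520,::-1],(700,350)),cv2.resize(im2[140:280,260:500,::-1],(420,245)) if 0 else np.pad(cv2.resize(im2[140:280,260:500,::-1],(420,245)),((0,0),(0,280),(0,0)))]))
E
```

```text
time: 12.25
tool_pos: [529.5, 167.2, 124.5]
tool_rot: [-180.0, -0.0, 174.2]
wrist_force: [0.0, -0.1, -0.3]
gripper_width: 50.2
grip_force: 0.0
time: 12.75
tool_pos: [529.1, 167.2, 223.5]
tool_rot: [-180.0, -0.1, 174.2]
wrist_force: [0.6, -0.3, 1.1]
gripper_width: 50.3
grip_force: 0.0
time: 13.15
tool_pos: [531.5, 167.6, 316.7]
tool_rot: [179.9, 0.5, 174.2]
wrist_force: [-1.0, -1.0, 0.9]
gripper_width: 50.6
grip_force: 0.0
[464.42999973 174.19815794 478.73559387] [530.16346765 167.36361312 314.31004677]
[375.95116419 199.66141295]
```

View pics/v5.png

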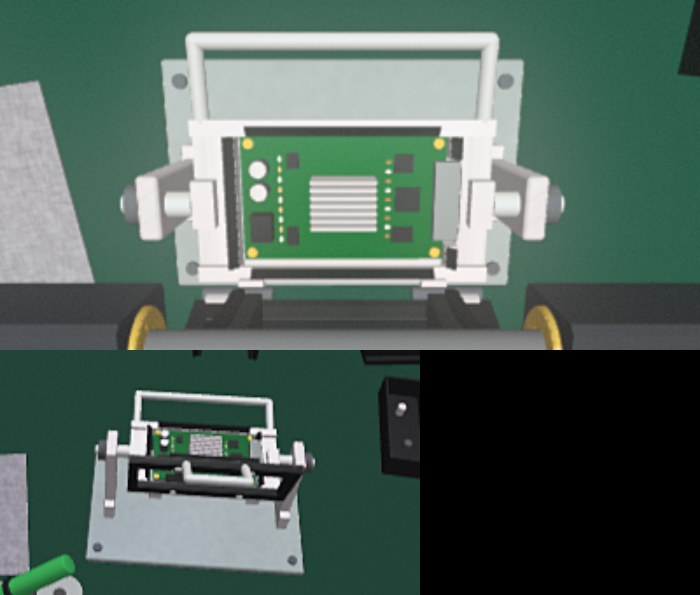

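The board is seated with its connector in the gap, shown on the right. Next I find the cover bar from the top and scene views, and check it against the 144 mm circle about the hinge.

```bash
python3 - <<'E'
from h import *
t=np.radians(-5.8);X=np.array([np.cos(t),np.sin(t),0]);Y=np.array([-X[1],X[0],0]);H=np.array([529.5,167,133])+58*X
ct,cs=cam('top'),cam('scene')
a=ray(ct,266,145.5); b=ray(cs,384.6,214.3)
A=np.array([a[1],-b[1]]).T; s=np.linalg.lstsq(A,b[0]-a[0],rcond=None)[0]
p,q=a[0]+s[0]*a[1],b[0]+s[1]*b[1]; m=(p+q)/2; print('tri',m.round(1),'gap',np.linalg.norm(p-q).round(1))
d=m-H; print('hingeframe',(d@X).round(1),(d@Y).round(1),d[2].round(1),np.hypot(d@X,d[2]).round(1))
th=np.linspace(1.7,2.05,36)
for n,c,uv in(('top',ct,(266,145.5)),('scene',cs,(384.6,214.3))):
    e=[abs(proj(c,H+X*(-140*np.cos(w)+34*np.sin(w))+np.array([0,0,140*np.sin(w)+34*np.cos(w)]))[1]-uv[1]) for w in th]
    i=np.argmin(e);w=th[i];print(n,w.round(3),e[i].round(2),(H+X*(-140*np.cos(w)+34*np.sin(w))+np.array([0,0,140*np.sin(w)+34*np.cos(w)])).round(1))
print(manip.get_obs()['joint_pos'].round(1))
E
```

```text
tri [660.4 153.3 254.8] gap 2.0
hingeframe 73.7 -0.4 121.8 142.4
top 1.86 0.07 [659.3 153.8 257.5]
scene 1.88 0.26 [661.8 153.6 256. ]
[  6.   19.3  85.6   0.   75.1 -78.2]
```

```bash
python3 -m crank '{"jaw":[0.7,0.7,0.7,0.7,0.7],"translation":[[1,-0.12,0],[1.2,-0.12,0],[1.2,-0.12,0],[1.2,-0.12,0],[1.2,-0.12,0]],"spin":[-8.2,-8.2,-8.2,-8.2,-8.2]}'; python3 -m crank '{"jaw":[0.7,0.7,0.7,0.7,0.7],"translation":[[1.2,-0.12,0],[1.2,-0.12,0],[1.2,-0.12,0],[1.2,-0.12,0],[1.2,-0.12,0]],"spin":[-8.2,-8.2,-8.2,-8.2,-8.2]}'; python3 -m crank '{"jaw":[0.7,0.7,0.7,0.7,0.7],"translation":[[1.2,-0.12,0],[0,0,0],[0,0,0],[0,0,0],[0,0,0]],"spin":[-8,0,0,0,0]}';  python3 -m crank '{"jaw":[0.7,0.7,0.7],"translation":[[0,0,0],[0,0,0],[0,0,0]],"spin":[0,0,0]}'; python3 -c "
from h import *
im,c=snap('wrist','w6.png');im2,c2=snap('scene','s6.png')
print(proj(c,[660.5,153.7,256.5]),proj(c2,[660.5,153.7,256.5]))
cv2.imwrite('pics/v6.png',np.vstack([cv2.resize(im[:,:,::-1],(500,312)),cv2.resize(im2[100:260,240:490,::-1],(500,288))]))"
```

```text
time: 13.75
tool_pos: [586.7, 161.1, 310.1]
tool_rot: [-179.8, -0.2, 132.9]
wrist_force: [-0.3, 0.8, -0.7]
gripper_width: 60.5
grip_force: 0.0
time: 14.25
tool_pos: [646.8, 155.0, 309.8]
tool_rot: [-179.7, 0.0, 91.9]
wrist_force: [1.5, 0.0, 0.0]
gripper_width: 60.8
grip_force: 0.0
time: 14.75
tool_pos: [658.8, 154.2, 312.5]
tool_rot: [-179.9, 0.0, 84.3]
wrist_force: [0.2, 0.3, -0.9]
gripper_width: 60.8
grip_force: 0.0
time: 15.05
tool_pos: [659.4, 154.1, 313.0]
tool_rot: [180.0, -0.0, 84.2]
wrist_force: [0.9, 1.0, 0.0]
gripper_width: 61.1
grip_force: 0.0
[317.57435986 214.05794843] [384.3649335  213.81766891]
```

View pics/v6.png

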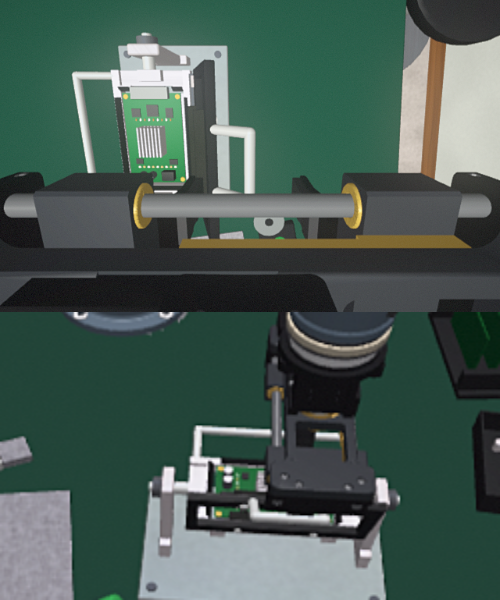

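The bar lies along the tool's x axis, centred within about 2 mm between the fingers (column 320 against 318 predicted). I narrow the jaw, descend and pinch.

```bash
python3 -m crank '{"jaw":[0.42,0.42,0.42,0.42,0.42],"translation":[[0.15,0,0],[0,0,-1],[0,0,-1.5],[0,0,-1.5],[0,0,-1.5]],"spin":[0,0,0,0,0]}'; python3 -m crank '{"jaw":[0.42,0.42,0.42,0.42,0.42],"translation":[[0,0,-1],[0,0,-0.5],[0,0,0],[0,0,0],[0,0,0]],"spin":[0,0,0,0,0]}'; python3 -m crank '{"jaw":[0.05,0.05,0.05,0.05,0.05],"translation":[[0,0,0],[0,0,0],[0,0,0],[0,0,0],[0,0,0]],"spin":[0,0,0,0,0]}' 15;python3 -m crank '{"jaw":[0.05,0.05,0.05],"translation":[[0,0,0],[0,0,0],[0,0,0]],"spin":[0,0,0]}'
```

```text
time: 15.65
tool_pos: [660.7, 154.0, 256.3]
tool_rot: [-180.0, 0.0, 84.2]
wrist_force: [0.2, 0.3, -0.2]
gripper_width: 37.6
grip_force: 0.0
time: 16.15
tool_pos: [661.6, 154.1, 243.7]
tool_rot: [179.9, -0.0, 84.2]
wrist_force: [1.0, 0.4, -0.2]
gripper_width: 36.6
grip_force: 0.0
time: 16.65
tool_pos: [661.2, 154.0, 242.9]
tool_rot: [180.0, -0.0, 84.2]
wrist_force: [0.6, 0.7, 0.2]
gripper_width: 9.4
grip_force: 15.0
time: 16.95
tool_pos: [661.3, 154.0, 242.9]
tool_rot: [180.0, -0.0, 84.2]
wrist_force: [0.5, -0.7, -0.1]
gripper_width: 8.9
grip_force: 15.0
```

```bash
python3 - <<'E'
import numpy as np
def tab(r,a0,steps,sgn):
    a=np.radians(a0+sgn*np.cumsum(np.r_[0,steps])); x=r*np.cos(a);z=r*np.sin(a);c,s=np.cos(np.radians(5.8)),np.sin(np.radians(5.8))
    for i,(dx,dz) in enumerate(zip(np.diff(x)/10,np.diff(z)/10)):
        print([round(float(dx*c),2),round(float(-dx*s),2),round(float(dz),2)],end=',\n' if i%5==4 else ',')
    print()
tab(144.07,58.95,[2,4]+[6]*15+[5,3.4,2,1],1)
print('bow')
tab(98,180,[1.5,3,4.5]+[6]*26+[4.5,4,3,2,1,.5],-1)
E
```

```text
[-0.43, 0.04, 0.25],[-0.89, 0.09, 0.46],[-1.39, 0.14, 0.57],[-1.44, 0.15, 0.42],[-1.48, 0.15, 0.26],
[-1.5, 0.15, 0.11],[-1.5, 0.15, -0.05],[-1.49, 0.15, -0.21],[-1.46, 0.15, -0.36],[-1.41, 0.14, -0.51],
[-1.35, 0.14, -0.66],[-1.27, 0.13, -0.8],[-1.18, 0.12, -0.93],[-1.08, 0.11, -1.05],[-0.97, 0.1, -1.15],
[-0.84, 0.09, -1.25],[-0.71, 0.07, -1.33],[-0.48, 0.05, -1.16],[-0.27, 0.03, -0.81],[-0.13, 0.01, -0.48],
[-0.06, 0.01, -0.24],
bow
[0.0, -0.0, 0.26],[0.03, -0.0, 0.51],[0.09, -0.01, 0.76],[0.21, -0.02, 1.0],[0.32, -0.03, 0.98],
[0.42, -0.04, 0.94],[0.51, -0.05, 0.89],[0.6, -0.06, 0.83],[0.68, -0.07, 0.76],[0.76, -0.08, 0.69],
[0.83, -0.08, 0.6],[0.88, -0.09, 0.51],[0.93, -0.09, 0.42],[0.97, -0.1, 0.32],[1.0, -0.1, 0.21],
[1.01, -0.1, 0.11],[1.02, -0.1, 0.0],[1.01, -0.1, -0.11],[1.0, -0.1, -0.21],[0.97, -0.1, -0.32],
[0.93, -0.09, -0.42],[0.88, -0.09, -0.51],[0.83, -0.08, -0.6],[0.76, -0.08, -0.69],[0.68, -0.07, -0.76],
[0.6, -0.06, -0.83],[0.51, -0.05, -0.89],[0.42, -0.04, -0.94],[0.32, -0.03, -0.98],[0.17, -0.02, -0.75],
[0.1, -0.01, -0.68],[0.04, -0.0, -0.51],[0.01, -0.0, -0.34],[0.0, -0.0, -0.17],[0.0, -0.0, -0.09],
```

```bash
python3 -m crank '{"jaw":[0.05,0.05,0.05,0.05,0.05],"translation":[[-0.43,0.04,0.25],[-0.89,0.09,0.46],[-1.39,0.14,0.57],[-1.44,0.15,0.42],[-1.48,0.15,0.26]],"spin":[0,0,0,0,0]}' 25; python3 -m crank '{"jaw":[0.05,0.05,0.05,0.05,0.05],"translation":[[-1.5,0.15,0.11],[-1.5,0.15,-0.05],[-1.49,0.15,-0.21],[-1.46,0.15,-0.36],[-1.41,0.14,-0.51]],"spin":[0,0,0,0,0]}'; python3 -m crank '{"jaw":[0.05,0.05,0.05],"translation":[[0,0,0],[0,0,0],[0,0,0]],"spin":[0,0,0]}'
```

```text
time: 17.45
tool_pos: [605.0, 159.7, 263.7]
tool_rot: [179.8, -0.0, 84.2]
wrist_force: [3.8, 0.6, -1.0]
gripper_width: 9.1
grip_force: 25.0
time: 17.95
tool_pos: [531.7, 167.5, 254.4]
tool_rot: [179.7, -0.1, 84.2]
wrist_force: [4.8, 1.1, 0.5]
gripper_width: 8.9
grip_force: 25.0
time: 18.25
tool_pos: [530.3, 167.6, 252.9]
tool_rot: [-179.9, -0.0, 84.2]
wrist_force: [-1.3, 1.1, 5.5]
gripper_width: 8.9
grip_force: 25.0
```

```bash
python3 -m crank '{"jaw":[0.05,0.05,0.05,0.05,0.05],"translation":[[-1.35,0.14,-0.66],[-1.27,0.13,-0.8],[-1.18,0.12,-0.93],[-1.08,0.11,-1.05],[-0.97,0.1,-1.15]],"spin":[0,0,0,0,0]}'; python3 -m crank '{"jaw":[0.05,0.05,0.05,0.05,0.05],"translation":[[-0.84,0.09,-1.25],[-0.71,0.07,-1.33],[-0.48,0.05,-1.16],[-0.27,0.03,-0.81],[0,0,0]],"spin":[0,0,0,0,0]}'; python3 -m crank '{"jaw":[0.05,0.05,0.05,0.05,0.05],"translation":[[-0.13,0.01,-0.48],[-0.06,0.01,-0.24],[0,0,0],[0,0,0],[0,0,0]],"spin":[0,0,0,0,0]}'
```

```text
time: 18.75
tool_pos: [475.0, 173.3, 207.0]
tool_rot: [179.7, -0.1, 84.2]
wrist_force: [4.0, 0.5, 2.1]
gripper_width: 8.8
grip_force: 25.0
time: 19.25
tool_pos: [451.4, 175.7, 160.1]
tool_rot: [179.9, -0.0, 84.2]
wrist_force: [5.1, 2.3, -4.1]
gripper_width: 9.3
grip_force: 25.0
time: 19.75
tool_pos: [449.4, 175.9, 153.7]
tool_rot: [179.8, -0.0, 84.2]
wrist_force: [5.4, 2.4, -1.6]
gripper_width: 9.4
grip_force: 25.0
```

```bash
python3 -m crank '{"jaw":[0.05,0.05,0.05,0.05],"translation":[[0,0,-0.15],[0,0,-0.15],[0,0,0],[0,0,0]],"spin":[0,0,0,0]}';python3 -m crank '{"jaw":[0.05,0.05,0.05,0.05],"translation":[[0,0,-0.15],[0,0,-0.15],[0,0,0],[0,0,0]],"spin":[0,0,0,0]}'
```

```text
time: 20.15
tool_pos: [448.9, 176.0, 152.4]
tool_rot: [179.8, -0.1, 84.2]
wrist_force: [1.7, 1.6, 14.4]
gripper_width: 8.9
grip_force: 25.0
time: 20.55
tool_pos: [449.0, 176.0, 151.7]
tool_rot: [179.7, -0.1, 84.2]
wrist_force: [-3.7, 1.8, 32.5]
gripper_width: 8.8
grip_force: 25.0
```

```bash
python3 -m crank '{"jaw":[0.05,0.42,0.42,0.42,0.42],"translation":[[0,0,0.3],[0,0,0],[0,0,0],[0,0,0],[0,0,0]],"spin":[0,0,0,0,0]}'; python3 -m crank '{"jaw":[0.42,0.42,0.42,0.42,0.42],"translation":[[0,0,1],[0,0,2.5],[0,0,3],[-0.6,-1.5,1],[-0.8,-2,0]],"spin":[0,0,0,0,0]}';  python3 -m crank '{"jaw":[0.42,0.42,0.42,0.42,0.42],"translation":[[-0.7,-2,0],[-0.3,-0.8,0],[0,0,0],[0,0,0],[0,0,0]],"spin":[0,0,0,0,0]}'; python3 -m crank '{"jaw":[0.42,0.42,0.42,0.42],"translation":[[0,0,0],[0,0,0],[0,0,0],[0,0,0]],"spin":[0,0,0,0]}'; python3 -c "
from h import *
im,c=snap('wrist','w7.png');im2,c2=snap('scene','s7.png')
for P in ([425.3,113.2,125],[432,176.9,125],[448,175.2,167]): print(proj(c,P),proj(c2,P))
cv2.imwrite('pics/v7.png',np.vstack([cv2.resize(im[:,:,::-1],(500,312)),cv2.resize(im2[100:260,240:490,::-1],(500,288))]))"
```

```text
time: 21.05
tool_pos: [445.8, 175.4, 149.5]
tool_rot: [-179.7, 0.1, 84.2]
wrist_force: [0.5, -0.8, -0.9]
gripper_width: 32.1
grip_force: 0.0
time: 21.55
tool_pos: [435.1, 141.0, 227.9]
tool_rot: [179.7, -0.0, 84.3]
wrist_force: [0.1, -0.3, -0.1]
gripper_width: 36.4
grip_force: 0.0
time: 22.05
tool_pos: [424.1, 113.3, 225.6]
tool_rot: [180.0, -0.0, 84.2]
wrist_force: [0.1, 0.4, -0.3]
gripper_width: 36.6
grip_force: 0.0
time: 22.45
tool_pos: [423.7, 112.9, 225.5]
tool_rot: [-180.0, -0.0, 84.2]
wrist_force: [0.4, -0.4, -0.2]
gripper_width: 36.6
grip_force: 0.0
[317.99020483 197.99107985] [348.71115355 165.18654912]
[318.29275116 119.8866819 ] [375.78551822 166.85708288]
[342.70064295 120.48776863] [377.85107452 159.9349582 ]
```

View pics/v7.png

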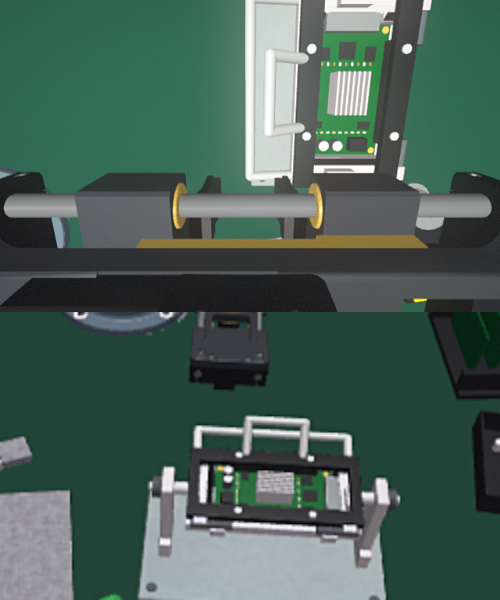

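The cover is shut with the board under it. The bow sits at column 320 against 318 predicted, so I correct about 2 mm, descend and pinch it.

```bash
python3 -m crank '{"jaw":[0.42,0.42,0.42,0.42,0.42],"translation":[[0.22,0,-1],[0,0,-2],[0,0,-2.5],[0,0,-2.5],[0,0,-1.5]],"spin":[0,0,0,0,0]}'; python3 -m crank '{"jaw":[0.42,0.42,0.42,0.42,0.42],"translation":[[0,0,-1],[0,0,-0.5],[0,0,-0.25],[0,0,0],[0,0,0]],"spin":[0,0,0,0,0]}'; python3 -m crank '{"jaw":[0.42,0.05,0.05,0.05,0.05],"translation":[[0,0,0],[0,0,0],[0,0,0],[0,0,0],[0,0,0]],"spin":[0,0,0,0,0]}' 15;python3 -m crank '{"jaw":[0.05,0.05,0.05],"translation":[[0,0,0],[0,0,0],[0,0,0]],"spin":[0,0,0]}' 30
```

```text
time: 23.05
tool_pos: [425.0, 112.6, 128.5]
tool_rot: [-179.8, 0.0, 84.2]
wrist_force: [-0.2, -0.7, 0.6]
gripper_width: 36.5
grip_force: 0.0
time: 23.55
tool_pos: [426.4, 112.8, 113.5]
tool_rot: [179.9, -0.0, 84.2]
wrist_force: [-0.1, -0.5, 0.1]
gripper_width: 36.6
grip_force: 0.0
time: 24.05
tool_pos: [426.0, 112.8, 113.1]
tool_rot: [180.0, -0.0, 84.2]
wrist_force: [0.7, 0.4, -0.5]
gripper_width: 12.1
grip_force: 0.0
time: 24.35
tool_pos: [426.5, 112.7, 113.1]
tool_rot: [179.9, -0.0, 84.2]
wrist_force: [0.8, 0.3, -0.5]
gripper_width: 9.0
grip_force: 30.0
```

```bash
python3 -m crank '{"jaw":[0.05,0.05,0.05,0.05,0.05],"translation":[[0,0,0.26],[0.03,0,0.51],[0.09,-0.01,0.76],[0.21,-0.02,1.0],[0.32,-0.03,0.98]],"spin":[0,0,0,0,0]}' 40; python3 -m crank '{"jaw":[0.05,0.05,0.05,0.05,0.05],"translation":[[0.42,-0.04,0.94],[0.51,-0.05,0.89],[0.6,-0.06,0.83],[0.68,-0.07,0.76],[0.76,-0.08,0.69]],"spin":[0,0,0,0,0]}'; python3 -m crank '{"jaw":[0.05,0.05],"translation":[[0,0,0],[0,0,0]],"spin":[0,0]}'
```

```text
time: 24.85
tool_pos: [432.4, 112.1, 148.4]
tool_rot: [-180.0, 0.0, 84.2]
wrist_force: [3.3, -1.0, -11.9]
gripper_width: 8.5
grip_force: 40.0
time: 25.35
tool_pos: [457.8, 109.5, 188.8]
tool_rot: [-179.4, 0.0, 84.2]
wrist_force: [-7.1, 0.7, -5.4]
gripper_width: 8.2
grip_force: 40.0
time: 25.55
tool_pos: [459.1, 109.3, 190.0]
tool_rot: [-179.6, 0.0, 84.2]
wrist_force: [-5.7, 0.3, 2.1]
gripper_width: 8.7
grip_force: 40.0
```

```bash
python3 -m crank '{"jaw":[0.05,0.05,0.05,0.05,0.05],"translation":[[0.83,-0.08,0.6],[0.88,-0.09,0.51],[0.93,-0.09,0.42],[0.97,-0.1,0.32],[1.0,-0.1,0.21]],"spin":[0,0,0,0,0]}'; python3 -m crank '{"jaw":[0.05,0.05,0.05,0.05,0.05],"translation":[[1.01,-0.1,0.11],[1.02,-0.1,0],[1.01,-0.1,-0.11],[1.0,-0.1,-0.21],[0.97,-0.1,-0.32]],"spin":[0,0,0,0,0]}'; python3 -m crank '{"jaw":[0.05,0.05],"translation":[[0,0,0],[0,0,0]],"spin":[0,0]}'
```

```text
time: 26.05
tool_pos: [501.3, 105.0, 211.9]
tool_rot: [-179.1, 0.1, 84.3]
wrist_force: [-14.0, -0.4, 17.1]
gripper_width: 8.7
grip_force: 40.0
time: 26.55
tool_pos: [556.0, 99.4, 206.5]
tool_rot: [-179.7, 0.1, 84.2]
wrist_force: [-7.1, -0.5, 5.6]
gripper_width: 8.8
grip_force: 40.0
time: 26.75
tool_pos: [558.0, 99.2, 205.9]
tool_rot: [-180.0, 0.1, 84.2]
wrist_force: [-4.3, -1.8, 5.4]
gripper_width: 8.5
grip_force: 40.0
```

```bash
python3 -m crank '{"jaw":[0.05,0.05,0.05,0.05,0.05],"translation":[[0.93,-0.09,-0.42],[0.88,-0.09,-0.51],[0.83,-0.08,-0.6],[0.76,-0.08,-0.69],[0.68,-0.07,-0.76]],"spin":[0,0,0,0,0]}'; python3 -m crank '{"jaw":[0.05,0.05,0.05,0.05,0.05],"translation":[[0.6,-0.06,-0.83],[0.51,-0.05,-0.89],[0.42,-0.04,-0.94],[0.32,-0.03,-0.98],[0.17,-0.02,-0.75]],"spin":[0,0,0,0,0]}'; python3 -m crank '{"jaw":[0.05,0.05,0.05,0.05,0.05],"translation":[[0.1,-0.01,-0.68],[0.04,0,-0.51],[0,0,-0.2],[0,0,0],[0,0,0]],"spin":[0,0,0,0,0]}'
```

```text
time: 27.25
tool_pos: [597.9, 95.1, 175.6]
tool_rot: [-179.9, 0.1, 84.2]
wrist_force: [-5.9, -1.5, 4.9]
gripper_width: 8.5
grip_force: 40.0
time: 27.75
tool_pos: [618.9, 93.0, 131.7]
tool_rot: [-180.0, 0.1, 84.2]
wrist_force: [-5.6, -1.6, 6.9]
gripper_width: 8.5
grip_force: 40.0
time: 28.25
tool_pos: [621.1, 92.8, 117.9]
tool_rot: [179.9, 0.1, 84.2]
wrist_force: [-2.4, -2.2, 5.7]
gripper_width: 8.4
grip_force: 40.0
```

```bash
python3 -m crank '{"jaw":[0.05,0.05,0.05,0.05,0.05],"translation":[[0,0,-0.2],[0,0,-0.2],[0,0,-0.1],[0,0,0],[0,0,0]],"spin":[0,0,0,0,0]}'; python3 -m crank '{"jaw":[0.05,0.05,0.05,0.05,0.05],"translation":[[0,0,-0.15],[0,0,-0.15],[0,0,0],[0,0,0],[0,0,0]],"spin":[0,0,0,0,0]}'
```

```text
time: 28.75
tool_pos: [621.4, 92.8, 112.9]
tool_rot: [179.9, 0.0, 84.2]
wrist_force: [-4.3, -2.3, 5.7]
gripper_width: 8.8
grip_force: 40.0
time: 29.25
tool_pos: [621.5, 92.8, 110.0]
tool_rot: [179.9, 0.0, 84.2]
wrist_force: [-3.6, -2.7, 4.6]
gripper_width: 8.6
grip_force: 40.0
```

```bash
python3 -m crank '{"jaw":[0.05,0.05,0.05,0.05,0.05],"translation":[[0,0,-0.15],[0,0,-0.15],[0,0,0],[0,0,0],[0,0,0]],"spin":[0,0,0,0,0]}'; python3 -m crank '{"jaw":[0.05,0.05,0.05,0.05,0.05],"translation":[[0,0,-0.15],[0,0,-0.15],[0,0,0],[0,0,0],[0,0,0]],"spin":[0,0,0,0,0]}'
```

```text
time: 29.75
tool_pos: [621.6, 92.8, 108.2]
tool_rot: [179.8, 0.0, 84.2]
wrist_force: [-5.0, -3.4, 10.9]
gripper_width: 9.0
grip_force: 40.0
time: 30.25
tool_pos: [621.6, 92.8, 108.0]
tool_rot: [179.8, 0.1, 84.2]
wrist_force: [-9.7, -2.9, 25.3]
gripper_width: 8.8
grip_force: 40.0
```

It's against the stop: force rose to 25 N with no further motion. I release, lift clear and look.

```bash
python3 -m crank '{"jaw":[0.05,0.42,0.42,0.42,0.42],"translation":[[0,0,0.2],[0,0,0],[0,0,0],[0,0,0],[0,0,0]],"spin":[0,0,0,0,0]}'; python3 -m crank '{"jaw":[0.42,0.42,0.42,0.42,0.42],"translation":[[0,0,0.5],[0,0,2],[0,0,3],[0,0,4],[0,0,4]],"spin":[0,0,0,0,0]}'; python3 -m crank '{"jaw":[0.42,0.42,0.42,0.42,0.42],"translation":[[-2,-4,2],[-2,-4,0],[-2,-4,0],[-2,-4,0],[0,0,0]],"spin":[0,0,0,0,0]}'; python3 -m crank '{"jaw":[0.42,0.42,0.42],"translation":[[0,0,0],[0,0,0],[0,0,0]],"spin":[0,0,0]}'; python3 - <<'E'
from h import *
im,c=snap('top','t8.png');im2,c2=snap('scene','s8.png')
t=np.radians(-5.8);X=np.array([np.cos(t),np.sin(t),0]);Y=np.array([-X[1],X[0],0]);P=np.array([529.5,167,125])
for a in (0,.1): print([(proj(q,P+98*X*np.cos(a)+np.array([0,0,98*np.sin(a)])+Y*w)-o).round(1)*1.0 for q,o in((c,(195,135)),(c2,(240,130))) for w in(-64,64)])
cv2.imwrite('pics/v8.png',np.vstack([cv2.resize(im[135:280,195:395,::-1],(400,290)),cv2.resize(im2[130:280,240:440,::-1],(400,300))]))
E
```

```text
time: 30.75
tool_pos: [621.3, 93.6, 104.5]
tool_rot: [180.0, -0.0, 84.2]
wrist_force: [0.3, 0.1, -0.4]
gripper_width: 31.7
grip_force: 0.0
time: 31.25
tool_pos: [620.5, 93.5, 240.9]
tool_rot: [-179.9, -0.0, 84.2]
wrist_force: [1.6, -0.3, 0.0]
gripper_width: 36.8
grip_force: 0.0
time: 31.75
tool_pos: [538.8, -70.8, 260.2]
tool_rot: [-180.0, 0.1, 83.9]
wrist_force: [-0.1, 0.7, -0.1]
gripper_width: 36.3
grip_force: 0.0
time: 32.05
tool_pos: [541.3, -65.5, 259.9]
tool_rot: [180.0, -0.0, 84.3]
wrist_force: [-0.5, -0.2, -0.3]
gripper_width: 36.7
grip_force: 0.0
[array([103.2,  44. ]), array([47.8, 39.4]), array([105.8, 104.9]), array([166.7, 108.8])]
[array([102.9,  43.2]), array([47.1, 38.6]), array([106.1, 102.2]), array([167.4, 106.1])]
```

View pics/v8.png

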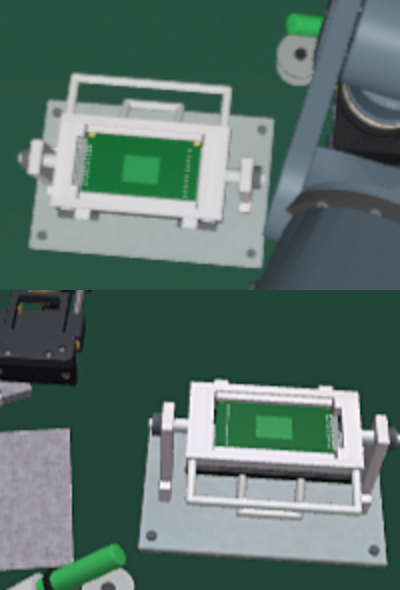

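The cradle is turned right over and the board is solder side up. The bow projects at rows 104.5 and 109, matching the on-stop prediction. I'll check the cover bar's row for the fully shut pose before handing in.

```bash
python3 - <<'E'
from h import *
c=cam('scene');t=np.radians(-5.8);X=np.array([np.cos(t),np.sin(t),0]);P=np.array([529.5,167,125])
H=P+58*np.array([-0,0,0]) 
for th in(0,.06,.12):
    x=-140*np.cos(th)+34*np.sin(th)+58; z=140*np.sin(th)+34*np.cos(th)+8   # cradle frame, then turned over
    print(th,proj(c,P-X*x+np.array([0,0,-z])))
g=cv2.cvtColor(cv2.imread('pics/s8.png'),cv2.COLOR_BGR2GRAY); print(g[232:252,374:377].mean(1).round())
E
```

```text
0 [374.00957914 240.91544284]
0.06 [373.6008906  242.02190194]
0.12 [373.20584525 242.88642466]
[178. 179. 167. 205. 238. 230. 167. 114. 214. 240. 182. 124. 155. 183.
 180. 179. 180. 179. 178. 176.]
```

```bash
python3 -c "
from plant import manip
print(manip.sign_off())"
```

```text
the job is handed in; nothing more can be done
None
```

I laid the board in the cradle, shut the cover and turned the cradle over onto its stop, with the board solder side up and the gripper clear; the job was handed in at about 32 s, and sign-off returned no verdict.

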